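# Clamp a rubber test button under the ratchet knob of an infrared spectrometer

### The arm

A 6-joint arm with a two-finger parallel gripper is mounted at the origin on a cart in front of the work surface, level with it; the furniture and walls round the work are solid. World frame = base frame: x ahead of the robot, y to its left, z up, the work surface at z = 0. Lengths are in m, angles in rad, forces in N, time in s.
With the tool pointing down it reaches from about 0.25 to 0.8 m from the base axis. Payload 3.9 kg.
Tool frame: the origin (TCP) lies at the very end of the fingers, on their centre line; the grasp point (between the pads) lies 19 mm behind it; z points along the fingers, y is the line along which they close (so a half turn about z gives the same grasp; the last joint's range is limited). The gripper opens to 85 mm and grips with 20 to 120 N. Pads are 22 mm wide; open, the fingers measure 114 mm over their backs; the gripper's body (76 mm by 85 mm) begins 54 mm behind the grasp point. The pads swing forward as they close: fully open they stand 13 mm farther back than shut.
Start: joints at [-1.209, 0.26, -0.138, 1.173, 0, 1.571], TCP at [0.186, -0.491, 0.231] pointing down, gripper open.
Joint ranges: [-2.78, 2.78], [-0.83, 1.72], [-1.28, 1.37], [-1.9, 2.12], [-1.57, 1.48], [-3.14, 3.14]. Speed limits (rad/s): [2.57, 2.57, 3.14, 3.14, 3.14, 3.14].

### API

Orientations are given as a unit quaternion [x, y, z, w].
In Python, from rig import robot gives the robot as it stands.
- The arm moves only by the tool arm_command, never from a script. Its argument "rows" is a list of rows, each an object of numbers: "dx", "dy", "dz": the shift along the tool's x, y, z in m; "rx", "ry", "rz": the turn, a rotation vector about the tool's x, y, z in rad; "hand": the closure in counts, from 0 (fully open) to 255 (shut). A call has 1 to 20 rows; each row is the pose to reach, as a shift and turn from the pose commanded when the call began, along the tool's axes at that moment; what a row does not reach only later rows make up. A row lasts 1/8 s, in which the tool goes at most 62.5 mm and 10.7 degrees, less where a joint would pass 70% of its speed; a pose out of reach is approached as far as the arm can. A call with a gripper value outside its range is refused whole. The fingers move at their own pace and stop on an object; "force" is the grip in N (left out, the last holds). Time passes only in rows, so rows that repeat a pose let the fingers close. It gives the time, the measured TCP pose, the force, the opening and the grip force at its end, in the units of the state.
- robot.get_state(): the state, without advancing time (a new reading comes with each control period).
- robot.capture(name): name is "side" or "top" or "wrist"; returns a dict with "pixels" (400x640x3 uint8, blue, green, red), "K" (3x3 intrinsics, pixels), "dist" ([k1, k2, p1, p2, k3] as OpenCV has them; the pictures are not rectified), "eye" and "attitude" of the camera in the world; the wrist camera has in their place "hand_eye" (4x4, takes a point from camera to tool coordinates, whose origin is the TCP and whose axes are the flange's). Camera axes: x right, y down, z forward; pixel columns grow to the right and rows downward; lengths in m; the calibration is good to about 2 mm. A picture is of the moment at which its call begins: read the wrist's pose just before it. There is no depth.
- robot.close_job(): hands the job in; it is judged then, once.
The state is a dict: "time": time; "joint_positions": joint angles; "qd": joint speeds; "joint_torque": joint torques, N m; "position": TCP position; "tool_rot": TCP orientation; "contact_force": force on the tool from outside, world axes, zero at the start; "moment": the same for the moment, N m; "opening": finger opening in m; "finger_force": force on a finger pad.
Only numpy, scipy, OpenCV 4.12 (cv2) and the standard library are available. Lean on these libraries where they do the work, as an engineer would, in place of code of your own. Each camera call takes 0.05 s, during which the arm holds its last target. There are 200 camera calls.

### The job

Put the large rubber button from the steel tray on the middle of the spectrometer's round sampling plate, swing the pressure arm over it fully to its stop, and turn the ratchet knob on the arm clockwise (seen from above) until the ratchet slips with a click, then stop: two clicks are good, more than three is too many. Keep the gripper from pressing on the sampling plate, let go of everything, and leave the small button and the other things where they are.

Things in the scene. Friction and masses are not known exactly. Their poses are not given: they have to be found in the camera images.
- spectrometer: Low white bench spectrometer, fixed, 196 x 226 mm, 70 mm high. Origin under its middle on the bench, z up; its x axis runs from the sampling plate (at x = -45 mm, y = 0) to the clamp post (x = +55 mm, y = 0; 42 mm across at the foot, top of the arm's hub 130 mm above the bench). Stop block for the arm, 14 x 10 mm, at x = +22, y = +18 mm, 112 mm high above the bench.
- crystal_plate: Round steel sampling plate, 64 mm across and 4 mm thick, fixed on top of the spectrometer. Origin at the centre of its underside, 70 mm above the bench.
- crystal (a point): Small dark crystal window, flush in the middle of the sampling plate's top face, 74 mm above the bench. The button's centre belongs over it.
- pressure_arm (a joint): Angle of the aluminium pressure arm about its post, rad. 0: against its stop, pointing along the spectrometer's -x with knob and plunger right over the crystal. Grows counter-clockwise seen from above; starts open at 1.5 to 1.9 (knob over the spectrometer's -y side). Stays where left; about 1.5 N at the knob moves it. Tightening the knob also presses it on its stop.
- pivot_axis (a point): Point on the arm's vertical hinge axis, 112.5 mm above the bench. The arm is 22 mm wide, lies 104 to 121 mm above the bench and carries the knob 100 mm from this axis. It can be moved by its side or by the knob, and is stiff: a hand on the knob must follow its circle.
- knob_grip (a point): On the axis of the black fluted ratchet knob at the height to grip it, 146 mm above the bench. The knob is 38 mm across and stands upright on the arm's end from 126 to 158 mm above the bench; it does not rise or sink as it turns. The arm's round nose under it is 31 mm across, its top at 124 mm. x axis: to the white line on the knob's top.
- knob: The same knob; origin on its axis at its underside. Clockwise from above it drives the plunger under the arm down, 8 mm a turn. The tip (14 mm across) starts 1 to 3 mm above a button on the plate, how much is unknown. Free, the thread drags 0.2 N m; once the tip presses, the torque climbs over about 0.5 rad to 0.36 N m (while turning); there the ratchet slips.
- screw_end (a point): Slotted steel end of the screw, 17 mm across, in the knob's top, 159 mm above the bench. In line with the knob's x axis at the start; it turns with the knob until the ratchet slips, so the angle between both is the slip: one tooth, 0.42 rad, a click. At a click the torque falls sharply to below zero, then builds up again for the next. Knob and screw stay where left.
- button_large_mid (a point): Centre of the large black rubber button, a flat disc 29 mm across and 12.5 mm thick, about 25 g; at the start it lies in the steel tray, centre 18.5 mm above the bench; lying on the sampling plate, its centre is 6.2 mm above the crystal.
- button_large: The large button again; origin at the centre of its underside.
- button_small_mid (a point): Centre of the small black rubber button, 13 mm across and 6.3 mm thick, lying in the same tray; stays where it is.
- sample_tray: Shallow steel tray, fixed, 140 x 180 mm (180 along its y), on low feet: floor 12.2 mm and rim 16 mm above the bench; origin under its middle on the bench.
- wash_bottle: White squeeze bottle with a bent spout, 67 x 95 x 183 mm, standing behind the tray; origin under its middle; stays where it is.
- tweezers: Steel tweezers, 124 mm long, lying flat on the bench at its front edge; stay where they are.
- beaker: Clear plastic beaker, 65 mm across and 90 mm high, standing left of the tray; stays where it is.
- bottle_salt: White reagent bottle with a screw cap, 62 mm across and 125 mm high, behind the spectrometer; stays where it is.
Mind the look-alikes: they are no part of the job. Of the things that look like the sample_tray, the larger one is meant.

How it is judged:
By the outcome, as a careful person would: the job done as asked, in the order asked, and still so for the second after the job is handed in, with the robot touching nothing.
It also fails if it takes over 72 s, if anything falls off the work surface, if the arm or the gripper's body presses on something with over 40 N, if the wrist force passes 120 N, or if a joint passes its speed limit or range.

## Working session

There is one attempt and no reset: what is moved stays moved. The work goes in short steps, Python scripts to look and compute and a tool call to move; the robot and the scene stay as the last step left them, time stands still between calls to the robot, and variables do not carry over. Pictures are saved under pics/ and viewed, at most 10 in all, crops included, and the job is handed in when it is done.

Besides the shell and the picture viewer there is one more tool, called as name([rows], argument=value, ...), one row to a line, values as JSON. arm_command: Moves the arm, as the interface text tells. Its arguments: {"type":"object","properties":{"rows":{"type":"array"},"force":{"type":"number"}},"required":["rows"]}

```bash
mkdir -p pics; ls
cat > h.py <<'E'
import cv2, numpy as np
from rig import robot
from scipy.spatial.transform import Rotation as R
def rot(a):
    a=np.array(a,float)
    return a if a.shape==(3,3) else R.from_quat(a).as_matrix()
def cam(name):
    s=robot.get_state(); c=robot.capture(name)
    K=np.array(c["K"],float); d=np.array(c["dist"],float)
    if name=="wrist":
        T=np.eye(4); T[:3,:3]=rot(s["tool_rot"]); T[:3,3]=s["position"]; T=T@np.array(c["hand_eye"])
        Rm,e=T[:3,:3],T[:3,3]
    else: Rm,e=rot(c["attitude"]),np.array(c["eye"],float)
    return dict(img=np.array(c["pixels"]),K=K,d=d,R=Rm,e=e)
def ray(c,uv):
    p=cv2.undistortPoints(np.array([[uv]],float),c["K"],c["d"])[0,0]
    v=c["R"]@np.array([p[0],p[1],1]); return v/np.linalg.norm(v)
def atz(c,uv,z):
    v=ray(c,uv); return c["e"]+v*(z-c["e"][2])/v[2]
def proj(c,P):
    P=np.atleast_2d(np.array(P,float)); Rt=c["R"].T
    return cv2.projectPoints(P,cv2.Rodrigues(Rt)[0],-Rt@c["e"],c["K"],c["d"])[0][:,0]
def tri(obs):
    A=np.zeros((3,3));b=np.zeros(3)
    for c,uv in obs:
        v=ray(c,uv);M=np.eye(3)-np.outer(v,v);A+=M;b+=M@c["e"]
    return np.linalg.solve(A,b)
def save(c,f): 
    import pickle; pickle.dump(c,open(f,"wb"))
def load(f):
    import pickle; return pickle.load(open(f,"rb"))
E
python3 - <<'E'
from h import *
for n in ("top","side"):
    c=cam(n); save(c,n+".pkl"); cv2.imwrite(f"pics/{n}0.png",c["img"]); print(n,c["e"],c["R"].round(2).tolist(),c["K"][0,0])
s=robot.get_state(); print(s)
E
```

```text
pics
top [0.40123464 0.1648574  1.22109166] [[-0.03, -0.99, 0.13], [-1.0, 0.03, 0.01], [-0.02, -0.13, -0.99]] 411.5971972519455
side [ 0.55884292 -0.58980443  0.63058122] [[1.0, -0.01, 0.01], [-0.01, -0.54, 0.84], [-0.0, -0.84, -0.54]] 365.7424307745737
{'time': 0.1, 'joint_positions': array([-1.20897216e+00,  2.60582105e-01, -1.39245962e-01,  1.17268186e+00,
       -2.65573580e-05,  1.57082284e+00]), 'qd': array([ 0.00106174, -0.00251531,  0.00278505,  0.00080632,  0.00021961,
       -0.00120683]), 'joint_torque': array([ 1.39552478e-03, -4.06508088e+01,  2.54527581e+01,  1.01589994e-02,
        3.17958234e-05,  1.31212826e-05]), 'position': array([ 0.18561693, -0.49044242,  0.23056489]), 'tool_rot': array([ 9.83682016e-01,  1.79913748e-01, -1.67234654e-04, -8.40426839e-04]), 'contact_force': array([ 0.04529725,  0.20638739, -0.12220933]), 'moment': array([-0.0183651 ,  0.0378305 ,  0.01054851]), 'finger_force': 0.0, 'opening': 0.08542432397775544}
```

View pics/top0.png

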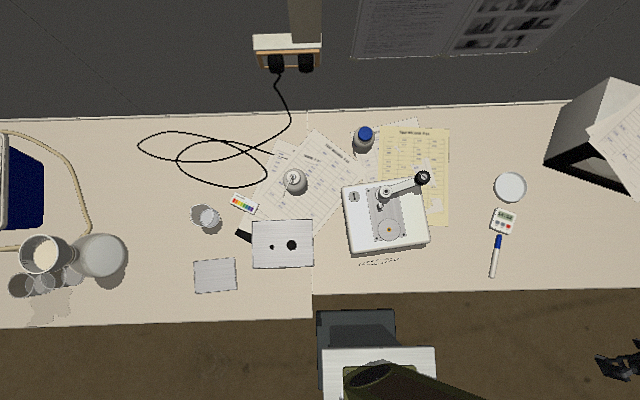

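View pics/side0.png

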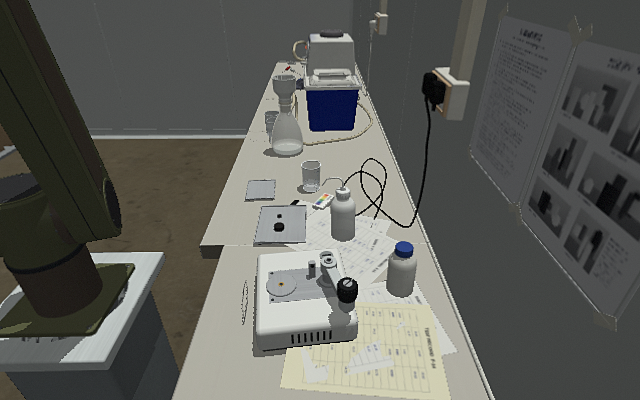

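The top view shows two trays: a larger one at (282,244) with both buttons, and a smaller empty one at (215,275). The larger one is meant. In it, the large button is at (291,244) and the small one at (271,247). The spectrometer's crystal is at about (389,230), its post at (385,190) and the knob at (423,178). I'll confirm this in an enlarged crop.

Run:
```python
from h import *
t=load("top.pkl");s=load("side.pkl")
a=cv2.resize(t["img"][155:295,235:445],None,fx=3.5,fy=3.5,interpolation=cv2.INTER_CUBIC)
cv2.imwrite("pics/crop_top.png",a)
def blob(c,box,thr=45):
    x0,y0,x1,y1=box; g=cv2.cvtColor(c["img"],cv2.COLOR_BGR2GRAY)[y0:y1,x0:x1]
    n,l,st,ce=cv2.connectedComponentsWithStats((g<thr).astype(np.uint8))
    return [(st[i,4],(ce[i]+[x0,y0]).round(2)) for i in range(1,n) if st[i,4]>8]
print(blob(t,(258,225,310,265)),blob(s,(262,208,300,238)))
print(blob(t,(375,215,400,245),90),blob(s,(270,275,295,292),90))
for P in ((389,230),):print("crystal",atz(t,P,.074))
print("crystal tri",tri([(t,(389,230)),(s,(281.5,284))]))
print("btn",tri([(t,(291.5,244.5)),(s,(279,226.5))]))
```

```text
[(np.int32(65), array([290.98, 244.74])), (np.int32(10), array([271.2, 246.5]))] [(np.int32(10), array([279.1, 215.8])), (np.int32(70), array([278.5 , 226.56]))]
[] []
crystal [ 0.47701587 -0.03815412  0.074     ]
crystal tri [ 0.47905239 -0.0380574   0.07267776]
btn [0.44773701 0.23704686 0.01827008]
```

View pics/crop_top.png

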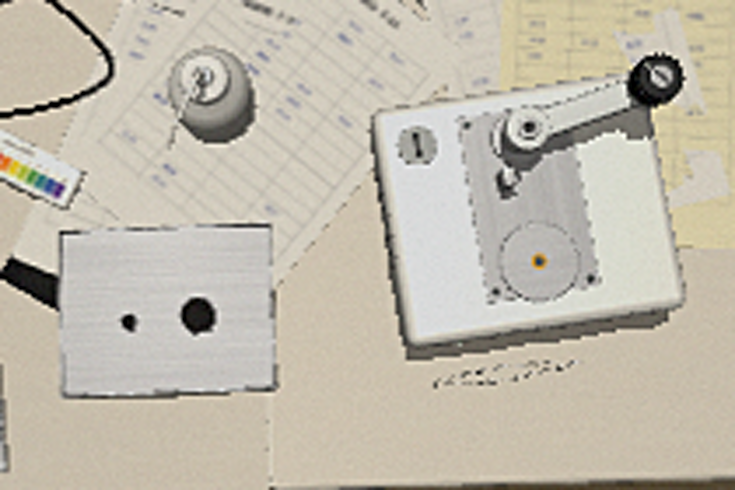

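The crop confirms it: the large button is at crop (198,315), with the small one clearly smaller at (128,321), both in the larger tray. The crystal is at (539,261), the hub at (528,128) and the knob at (658,76). Next I compute the geometry and the first move.

```bash
cat >> h.py <<'E'
def rel(P,yaw=None,s=None):
    s=s or robot.get_state(); M=rot(s["tool_rot"]); d=M.T@(np.array(P)-s["position"]); y=np.arctan2(M[1,0],M[0,0])
    print("tool shift",d.round(4),"yaw now",round(y,4), "rz(+cw) needed", None if yaw is None else round((y-yaw+np.pi)%(2*np.pi)-np.pi,4))
E
python3 - <<'E'
from h import *
t=load("top.pkl")
C=atz(t,(389,229.6),.074);H=atz(t,(385.9,191.6),.130);Kn=atz(t,(423,176.7),.159);B=atz(t,(291,244.7),.02);S=atz(t,(271.2,246.5),.017)
print(C,H,Kn,B,S,"dist",np.linalg.norm((C-H)[:2]),np.linalg.norm((Kn-H)[:2]))
d=(H-C)[:2];a=np.arctan2(d[1],d[0]);k=(Kn-H)[:2];print("spec yaw",a,"arm",(np.arctan2(k[1],k[0])-a-np.pi+np.pi)%(2*np.pi)-np.pi)
rel([B[0],B[1],.15],a)
E
```

```text
[ 0.47812527 -0.03821551  0.074     ] [ 0.57616866 -0.02562162  0.13      ] [ 0.60771563 -0.11871701  0.159     ] [0.44634448 0.23827506 0.02      ] [0.44296745 0.29631362 0.017     ] dist 0.09884893599416567 0.0982952751284234
spec yaw 0.12775262701128134 arm 1.7697663490104363
tool shift [ 0.5018 -0.5891  0.0816] yaw now 0.3618 rz(+cw) needed 0.234
```

arm_command([
  {"dx": 0.5,"dy": -0.59,"dz": 0,"rz": 0.234,"hand": 110},
  {"dx": 0.5,"dy": -0.59,"dz": 0,"rz": 0.234,"hand": 110},
  {"dx": 0.5,"dy": -0.59,"dz": 0,"rz": 0.234,"hand": 110},
  {"dx": 0.5,"dy": -0.59,"dz": 0,"rz": 0.234,"hand": 110},
  {"dx": 0.5,"dy": -0.59,"dz": 0,"rz": 0.234,"hand": 110},
  {"dx": 0.5,"dy": -0.59,"dz": 0,"rz": 0.234,"hand": 110},
  {"dx": 0.5,"dy": -0.59,"dz": 0,"rz": 0.234,"hand": 110},
  {"dx": 0.5,"dy": -0.59,"dz": 0,"rz": 0.234,"hand": 110},
  {"dx": 0.5,"dy": -0.59,"dz": 0,"rz": 0.234,"hand": 110},
  {"dx": 0.5,"dy": -0.59,"dz": 0,"rz": 0.234,"hand": 110},
  {"dx": 0.5,"dy": -0.59,"dz": 0,"rz": 0.234,"hand": 110},
  {"dx": 0.5,"dy": -0.59,"dz": 0,"rz": 0.234,"hand": 110},
  {"dx": 0.5,"dy": -0.59,"dz": 0,"rz": 0.234,"hand": 110},
  {"dx": 0.5,"dy": -0.59,"dz": 0.08,"rz": 0.234,"hand": 110},
  {"dx": 0.5,"dy": -0.59,"dz": 0.08,"rz": 0.234,"hand": 110},
  {"dx": 0.5,"dy": -0.59,"dz": 0.08,"rz": 0.234,"hand": 110},
  {"dx": 0.5,"dy": -0.59,"dz": 0.08,"rz": 0.234,"hand": 110},
], force=30)

```text
invalid input
```

arm_command([
  {"dx": 0.5,"dy": -0.59,"dz": 0.0,"rx": 0.0,"ry": 0.0,"rz": 0.234,"hand": 110},
], force=30)

```text
time: 0.22
position: [0.2069, -0.4345, 0.2304]
tool_rot: [0.997, 0.083, 0.0, 0.001]
contact_force: [1.1, 1.4, -0.7]
opening: 0.0693
finger_force: 0.0
```

```bash
python3 -c "
from h import *
rel([.446,.238,.15],.128)"
```

```text
tool shift [ 0.3465 -0.624   0.0797] yaw now 0.1654 rz(+cw) needed 0.0374
```

arm_command([
  {"dx": 0.346,"dy": -0.621,"dz": 0.0,"rx": 0.0,"ry": 0.0,"rz": 0.037,"hand": 110},
  {"dx": 0.346,"dy": -0.621,"dz": 0.0,"rx": 0.0,"ry": 0.0,"rz": 0.037,"hand": 110},
  {"dx": 0.346,"dy": -0.621,"dz": 0.0,"rx": 0.0,"ry": 0.0,"rz": 0.037,"hand": 110},
  {"dx": 0.346,"dy": -0.621,"dz": 0.0,"rx": 0.0,"ry": 0.0,"rz": 0.037,"hand": 110},
  {"dx": 0.346,"dy": -0.621,"dz": 0.0,"rx": 0.0,"ry": 0.0,"rz": 0.037,"hand": 110},
  {"dx": 0.346,"dy": -0.621,"dz": 0.0,"rx": 0.0,"ry": 0.0,"rz": 0.037,"hand": 110},
  {"dx": 0.346,"dy": -0.621,"dz": 0.0,"rx": 0.0,"ry": 0.0,"rz": 0.037,"hand": 110},
  {"dx": 0.346,"dy": -0.621,"dz": 0.0,"rx": 0.0,"ry": 0.0,"rz": 0.037,"hand": 110},
  {"dx": 0.346,"dy": -0.621,"dz": 0.0,"rx": 0.0,"ry": 0.0,"rz": 0.037,"hand": 110},
  {"dx": 0.346,"dy": -0.621,"dz": 0.0,"rx": 0.0,"ry": 0.0,"rz": 0.037,"hand": 110},
  {"dx": 0.346,"dy": -0.621,"dz": 0.0,"rx": 0.0,"ry": 0.0,"rz": 0.037,"hand": 110},
  {"dx": 0.346,"dy": -0.621,"dz": 0.08,"rx": 0.0,"ry": 0.0,"rz": 0.037,"hand": 110},
  {"dx": 0.346,"dy": -0.621,"dz": 0.08,"rx": 0.0,"ry": 0.0,"rz": 0.037,"hand": 110},
  {"dx": 0.346,"dy": -0.621,"dz": 0.08,"rx": 0.0,"ry": 0.0,"rz": 0.037,"hand": 110},
  {"dx": 0.346,"dy": -0.621,"dz": 0.08,"rx": 0.0,"ry": 0.0,"rz": 0.037,"hand": 110},
], force=30)

```text
time: 2.1
position: [0.4629, 0.119, 0.1578]
tool_rot: [0.994, 0.109, -0.004, -0.025]
contact_force: [-0.8, -0.3, -0.4]
opening: 0.0488
finger_force: 0.0
```

```bash
cat >> h.py <<'E'
def rel(P,yaw=0.128,s=None):
    s=s or robot.get_state(); M=rot(s["tool_rot"]); d=M.T@(np.array(P)-s["position"])
    T=R.from_euler("z",yaw)*R.from_euler("x",np.pi)
    print("shift",d.round(4),"rotvec",(R.from_matrix(M).inv()*T).as_rotvec().round(4),"pos",s["position"].round(4),"yaw",round(np.arctan2(M[1,0],M[0,0]),3),"F",s["contact_force"].round(1),"Mz",round(s["moment"][2],3),"j6",round(s["joint_positions"][5],2))
E
python3 -c "
from h import *
rel([.446,.238,.15])"
```

```text
shift [ 0.0093 -0.1193  0.0138] rotvec [-0.051   0.0055  0.0903] pos [0.4629 0.119  0.1578] yaw 0.218 F [-0.8 -0.3 -0.4] Mz -0.024 j6 3.14
```

arm_command([
  {"dx": 0.009,"dy": -0.06,"dz": 0.0,"rx": 0.0,"ry": 0.0,"rz": -0.18,"hand": 110},
  {"dx": 0.009,"dy": -0.119,"dz": 0.0,"rx": 0.0,"ry": 0.0,"rz": -0.36,"hand": 110},
  {"dx": 0.009,"dy": -0.119,"dz": 0.0,"rx": 0.0,"ry": 0.0,"rz": -0.54,"hand": 110},
  {"dx": 0.009,"dy": -0.119,"dz": 0.0,"rx": 0.0,"ry": 0.0,"rz": -0.72,"hand": 110},
  {"dx": 0.009,"dy": -0.119,"dz": 0.0,"rx": 0.0,"ry": 0.0,"rz": -0.9,"hand": 110},
  {"dx": 0.009,"dy": -0.119,"dz": 0.0,"rx": 0.0,"ry": 0.0,"rz": -1.08,"hand": 110},
  {"dx": 0.009,"dy": -0.119,"dz": 0.0,"rx": 0.0,"ry": 0.0,"rz": -1.26,"hand": 110},
  {"dx": 0.009,"dy": -0.119,"dz": 0.0,"rx": 0.0,"ry": 0.0,"rz": -1.44,"hand": 110},
  {"dx": 0.009,"dy": -0.119,"dz": 0.0,"rx": 0.0,"ry": 0.0,"rz": -1.62,"hand": 110},
  {"dx": 0.009,"dy": -0.119,"dz": 0.0,"rx": 0.0,"ry": 0.0,"rz": -1.8,"hand": 110},
  {"dx": 0.009,"dy": -0.119,"dz": 0.0,"rx": 0.0,"ry": 0.0,"rz": -1.98,"hand": 110},
  {"dx": 0.009,"dy": -0.119,"dz": 0.0,"rx": 0.0,"ry": 0.0,"rz": -2.16,"hand": 110},
  {"dx": 0.009,"dy": -0.119,"dz": 0.0,"rx": 0.0,"ry": 0.0,"rz": -2.34,"hand": 110},
  {"dx": 0.009,"dy": -0.119,"dz": 0.0,"rx": 0.0,"ry": 0.0,"rz": -2.52,"hand": 110},
  {"dx": 0.009,"dy": -0.119,"dz": 0.0,"rx": 0.0,"ry": 0.0,"rz": -2.7,"hand": 110},
  {"dx": 0.009,"dy": -0.119,"dz": 0.0,"rx": 0.0,"ry": 0.0,"rz": -2.88,"hand": 110},
  {"dx": 0.009,"dy": -0.119,"dz": 0.0,"rx": 0.0,"ry": 0.0,"rz": -3.05,"hand": 110},
  {"dx": 0.009,"dy": -0.119,"dz": 0.0,"rx": 0.0,"ry": 0.0,"rz": -3.05,"hand": 110},
])

```text
time: 4.35
position: [0.4465, 0.237, 0.1651]
tool_rot: [-0.062, 0.998, 0.025, -0.004]
contact_force: [0.3, 0.3, 0.3]
opening: 0.0484
finger_force: 0.0
```

Run:
```python
from h import *
c=cam("wrist"); save(c,"w1.pkl"); cv2.imwrite("pics/w1.png",c["img"])
rel([.446,.238,.15],.128+np.pi)
print(proj(c,[[.446,.238,.0247],[.443,.296,.0185]]), c["e"])
```

```text
shift [0.0003 0.0003 0.015 ] rotvec [ 0.0509 -0.0059 -0.0044] pos [0.4465 0.237  0.165 ] yaw -3.018 F [ 0.7 -0.1  0.3] Mz -0.015 j6 0.33
[[306.78876656 183.40411146]
 [373.76129064 185.73320339]] [0.38087209 0.22189409 0.3087781 ]
```

View pics/w1.png

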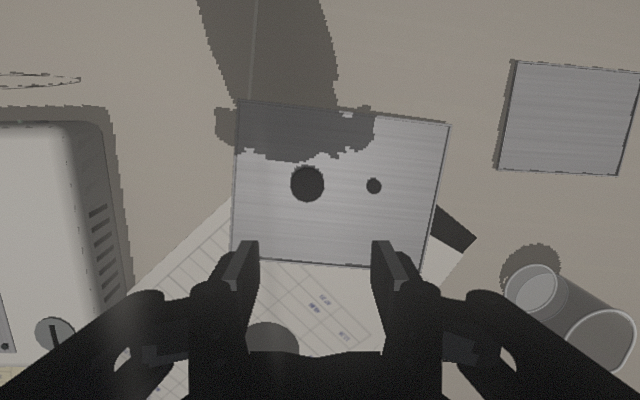

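The wrist view shows the large button at (307,184), where the projection put it (306.8,183.4); the small button is at (374,186). The position is confirmed.

```bash
python3 -c "
from h import *
rel([.446,.238,.06],.128+np.pi);rel([.446,.238,.0135],.128+np.pi)"
```

```text
shift [-0.0003 -0.0043  0.1049] rotvec [ 0.0509 -0.0059 -0.0044] pos [0.4465 0.237  0.165 ] yaw -3.018 F [ 0.7 -0.1  0.3] Mz -0.015 j6 0.33
shift [-0.0006 -0.0066  0.1513] rotvec [ 0.0509 -0.0059 -0.0044] pos [0.4465 0.237  0.165 ] yaw -3.018 F [ 0.7 -0.1  0.3] Mz -0.015 j6 0.33
```

arm_command([
  {"dx": 0.0,"dy": -0.002,"dz": 0.05,"rx": 0.051,"ry": -0.006,"rz": -0.004,"hand": 110},
  {"dx": 0.0,"dy": -0.004,"dz": 0.1,"rx": 0.051,"ry": -0.006,"rz": -0.004,"hand": 110},
  {"dx": -0.0005,"dy": -0.0055,"dz": 0.135,"rx": 0.051,"ry": -0.006,"rz": -0.004,"hand": 110},
  {"dx": -0.0005,"dy": -0.0065,"dz": 0.151,"rx": 0.051,"ry": -0.006,"rz": -0.004,"hand": 110},
  {"dx": -0.0005,"dy": -0.0065,"dz": 0.151,"rx": 0.051,"ry": -0.006,"rz": -0.004,"hand": 110},
  {"dx": -0.0005,"dy": -0.0065,"dz": 0.151,"rx": 0.051,"ry": -0.006,"rz": -0.004,"hand": 255},
  {"dx": -0.0005,"dy": -0.0065,"dz": 0.151,"rx": 0.051,"ry": -0.006,"rz": -0.004,"hand": 255},
  {"dx": -0.0005,"dy": -0.0065,"dz": 0.151,"rx": 0.051,"ry": -0.006,"rz": -0.004,"hand": 255},
  {"dx": -0.0005,"dy": -0.0065,"dz": 0.151,"rx": 0.051,"ry": -0.006,"rz": -0.004,"hand": 255},
], force=25)

```text
time: 5.52
position: [0.4466, 0.2385, 0.0144]
tool_rot: [-0.065, 0.998, 0.0, 0.001]
contact_force: [0.2, 0.9, 6.3]
opening: 0.0276
finger_force: 25.2
```

```bash
python3 -c "
from h import *
rel([.446,.238,.2],.128+np.pi);rel([.478,-.038,.2],.128+np.pi)"
```

```text
shift [ 0.0004 -0.0003 -0.1856] rotvec [0.0005 0.0017 0.0023] pos [0.4466 0.2385 0.0144] yaw -3.011 F [0.2 0.9 6.3] Mz 0.002 j6 0.36
shift [ 0.0045 -0.2781 -0.1857] rotvec [0.0005 0.0017 0.0023] pos [0.4466 0.2385 0.0144] yaw -3.011 F [0.2 0.9 6.3] Mz 0.002 j6 0.36
```

arm_command([
  {"dx": 0.0,"dy": 0.0,"dz": -0.03,"rx": 0.0,"ry": 0.0,"rz": 0.0,"hand": 255},
  {"dx": 0.0,"dy": 0.0,"dz": -0.09,"rx": 0.0,"ry": 0.0,"rz": 0.0,"hand": 255},
  {"dx": 0.001,"dy": -0.03,"dz": -0.13,"rx": 0.0,"ry": 0.0,"rz": 0.0,"hand": 255},
  {"dx": 0.001,"dy": -0.08,"dz": -0.13,"rx": 0.0,"ry": 0.0,"rz": 0.0,"hand": 255},
  {"dx": 0.002,"dy": -0.14,"dz": -0.13,"rx": 0.0,"ry": 0.0,"rz": 0.0,"hand": 255},
  {"dx": 0.003,"dy": -0.2,"dz": -0.13,"rx": 0.0,"ry": 0.0,"rz": 0.0,"hand": 255},
  {"dx": 0.003,"dy": -0.2,"dz": -0.13,"rx": 0.0,"ry": 0.0,"rz": 0.0,"hand": 255},
])

```text
time: 6.4
position: [0.4686, 0.0358, 0.1435]
tool_rot: [-0.062, 0.998, -0.001, -0.0]
contact_force: [0.4, -0.2, -0.6]
opening: 0.0277
finger_force: 24.9
```

Run:
```python
from h import *
c=cam("wrist"); save(c,"w2.pkl"); cv2.imwrite("pics/w2.png",c["img"])
rel([.478,-.038,.1],.128+np.pi)
print(robot.get_state()["opening"],proj(c,[[.478,-.0382,.074]]))
```

```text
shift [ 0.0001 -0.0763  0.0434] rotvec [ 0.0001 -0.0008 -0.0018] pos [0.4686 0.0378 0.1434] yaw -3.015 F [-0.2  0.9 -0.7] Mz -0.012 j6 -0.05
0.027686680603779417 [[197.85380424 209.07438947]]
```

View pics/w2.png

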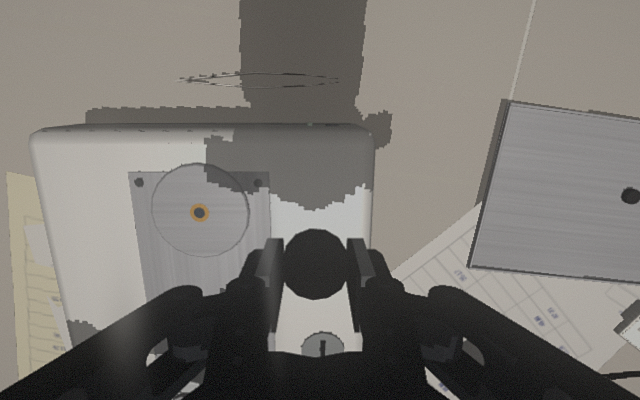

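The wrist view shows the crystal at (199.5,212.5) and the held button's top face at (315,264), with its edges at columns 281–349 and rows 229–299.

Run:
```python
from h import *
c=load("w2.pkl");t=load("top.pkl")
print("crystal wrist",atz(c,(199.5,212.5),.074),"tri",tri([(c,(199.5,212.5)),(t,(389,229.6))]))
s=robot.get_state();b=atz(c,(315,264),s["position"][2]+.0103)
o=rot(s["tool_rot"]).T@(b-s["position"]);print("button in tool",o, b)
s2=load("side.pkl");print("side crystal",atz(s2,(281.5,284),.074))
```

```text
crystal wrist [ 0.4801856  -0.03706541  0.074     ] tri [ 0.47816387 -0.03653313  0.07862269]
button in tool [ 0.00135337 -0.00141391 -0.01029907] [0.4674185  0.0361775  0.15372995]
side crystal [ 0.48117214 -0.03895617  0.074     ]
```

arm_command([
  {"dx": -0.002,"dy": -0.05,"dz": 0.0,"rx": 0.0,"ry": 0.0,"rz": -0.002,"hand": 255},
  {"dx": -0.002,"dy": -0.0755,"dz": 0.0,"rx": 0.0,"ry": 0.0,"rz": -0.002,"hand": 255},
  {"dx": -0.002,"dy": -0.0755,"dz": 0.03,"rx": 0.0,"ry": 0.0,"rz": -0.002,"hand": 255},
  {"dx": -0.002,"dy": -0.0755,"dz": 0.055,"rx": 0.0,"ry": 0.0,"rz": -0.002,"hand": 255},
  {"dx": -0.002,"dy": -0.0755,"dz": 0.055,"rx": 0.0,"ry": 0.0,"rz": -0.002,"hand": 255},
])

```text
time: 7.08
position: [0.4785, -0.0337, 0.0868]
tool_rot: [-0.067, 0.998, 0.0, -0.003]
contact_force: [-0.7, -0.4, -0.6]
opening: 0.0271
finger_force: 25.0
```

Run:
```python
from h import *
rel([.480,-.037,.0765],.128+np.pi)
```

```text
shift [-0.0011 -0.0035  0.0103] rotvec [ 0.0011 -0.0052  0.0066] pos [ 0.4785 -0.0337  0.0868] yaw -3.007 F [-0.7 -0.4 -0.6] Mz 0.018 j6 -0.2
```

arm_command([
  {"dx": -0.0005,"dy": 0.0,"dz": 0.003,"rx": 0.0,"ry": 0.0,"rz": 0.0,"hand": 255},
  {"dx": -0.0005,"dy": 0.0,"dz": 0.006,"rx": 0.0,"ry": 0.0,"rz": 0.0,"hand": 255},
  {"dx": -0.0005,"dy": 0.0,"dz": 0.009,"rx": 0.0,"ry": 0.0,"rz": 0.0,"hand": 255},
  {"dx": -0.0005,"dy": 0.0,"dz": 0.009,"rx": 0.0,"ry": 0.0,"rz": 0.0,"hand": 255},
])

```text
time: 7.58
position: [0.481, -0.0352, 0.0795]
tool_rot: [-0.066, 0.998, -0.0, -0.0]
contact_force: [-0.0, -0.9, 0.1]
opening: 0.0273
finger_force: 25.0
```

Run:
```python
from h import *
rel([.480,-.037,.0765],.128+np.pi)
```

```text
shift [ 0.0012 -0.0017  0.003 ] rotvec [-0.0003 -0.0005  0.0045] pos [ 0.481  -0.0352  0.0795] yaw -3.009 F [-0.  -0.9  0.1] Mz -0.031 j6 -0.21
```

arm_command([
  {"dx": 0.001,"dy": -0.0015,"dz": 0.001,"rx": 0.0,"ry": 0.0,"rz": 0.0,"hand": 255},
  {"dx": 0.001,"dy": -0.0015,"dz": 0.002,"rx": 0.0,"ry": 0.0,"rz": 0.0,"hand": 255},
  {"dx": 0.001,"dy": -0.0015,"dz": 0.002,"rx": 0.0,"ry": 0.0,"rz": 0.0,"hand": 255},
])

```text
time: 7.95
position: [0.4801, -0.0369, 0.0774]
tool_rot: [-0.066, 0.998, -0.0, -0.0]
contact_force: [-0.3, -0.2, 0.2]
opening: 0.0275
finger_force: 25.0
```

Run:
```python
from h import *
rel([.480,-.037,.0765],.128+np.pi)
c=cam("wrist");save(c,"w3.pkl"); g=c["img"]
cv2.imwrite("pics/w3.png",cv2.resize(g[130:330,180:460],None,fx=2.5,fy=2.5))
```

```text
shift [ 0.0002 -0.0001  0.0009] rotvec [-0.0003 -0.0007  0.0044] pos [ 0.4801 -0.0369  0.0774] yaw -3.009 F [-0.3 -0.2  0.2] Mz -0.029 j6 -0.21
```

View pics/w3.png

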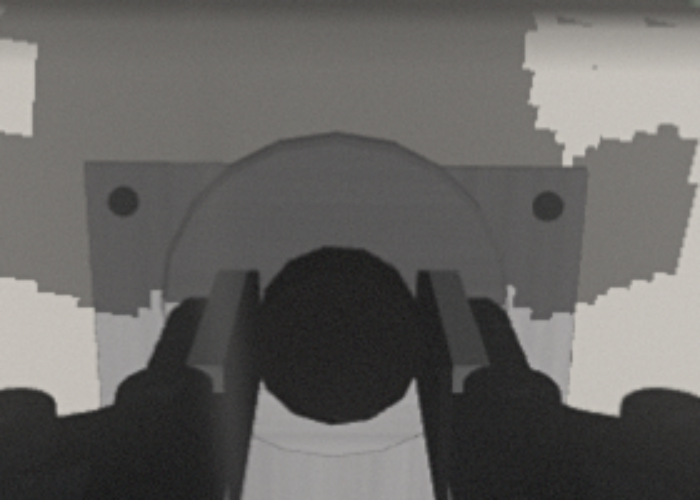

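Button and plate are both in view: plate edges at crop columns 163–506 and rows 132–455, button columns 258–418 and rows 246–424.

Run:
```python
from h import *
c=load("w3.pkl"); f=lambda u,v,z:atz(c,(180+u/2.5,130+v/2.5),z)
a,b=f(335,132,.074),f(335,455,.074);l,r=f(163,285,.074),f(506,285,.074)
print("plate x from",a,b,(a+b)/2,np.linalg.norm(a-b),"mid lr",(l+r)/2)
for z in(.0877,):
  a,b=f(337,246,z),f(337,424,z);l,r=f(256,330,z),f(420,330,z);print("btn",(a+b)/2,np.linalg.norm(a-b),(l+r)/2,np.linalg.norm(l-r))
```

```text
plate x from [ 0.44763    -0.04109777  0.074     ] [ 0.51102144 -0.03271572  0.074     ] [ 0.47932572 -0.03690675  0.074     ] 0.06394320245907684 mid lr [ 0.47592221 -0.03744942  0.074     ]
btn [ 0.47944981 -0.03652305  0.0877    ] 0.03280895375719075 [ 0.4780045  -0.03654639  0.0877    ] 0.027397884228873685
```

arm_command([
  {"dx": 0.001,"dy": 0.0,"dz": 0.0008,"rx": 0.0,"ry": 0.0,"rz": 0.0,"hand": 255},
  {"dx": 0.001,"dy": 0.0,"dz": 0.0012,"rx": 0.0,"ry": 0.0,"rz": 0.0,"hand": 255},
  {"dx": 0.001,"dy": 0.0,"dz": 0.0012,"rx": 0.0,"ry": 0.0,"rz": 0.0,"hand": 255},
])

```text
time: 8.38
position: [0.4791, -0.0369, 0.0763]
tool_rot: [-0.066, 0.998, -0.0, -0.0]
contact_force: [-0.9, 0.2, 1.0]
opening: 0.0274
finger_force: 25.1
```

arm_command([
  {"dx": 0.0,"dy": 0.0,"dz": 0.0,"rx": 0.0,"ry": 0.0,"rz": 0.0,"hand": 120},
  {"dx": 0.0,"dy": 0.0,"dz": 0.0,"rx": 0.0,"ry": 0.0,"rz": 0.0,"hand": 120},
  {"dx": 0.0,"dy": 0.0,"dz": 0.0,"rx": 0.0,"ry": 0.0,"rz": 0.0,"hand": 120},
  {"dx": 0.0,"dy": 0.0,"dz": -0.04,"rx": 0.0,"ry": 0.0,"rz": 0.0,"hand": 120},
  {"dx": 0.0,"dy": 0.0,"dz": -0.09,"rx": 0.0,"ry": 0.0,"rz": 0.0,"hand": 120},
  {"dx": 0.0,"dy": 0.0,"dz": -0.11,"rx": 0.0,"ry": 0.0,"rz": 0.0,"hand": 120},
  {"dx": 0.0,"dy": 0.0,"dz": -0.11,"rx": 0.0,"ry": 0.0,"rz": 0.0,"hand": 120},
])

```text
time: 9.25
position: [0.4808, -0.037, 0.1879]
tool_rot: [-0.066, 0.998, -0.0, 0.002]
contact_force: [-0.1, 0.1, -0.0]
opening: 0.0454
finger_force: 0.0
```

Run:
```python
from h import *
rel([.576,-.027,.2],.128+np.pi)
c=cam("wrist");save(c,"w4.pkl"); cv2.imwrite("pics/w4.png",c["img"])
P=np.array([.4797,-.0373]);u=np.array([np.cos(.128),np.sin(.128)])
H=P+.1*u;print("hub",H);print(proj(c,[[*H,.13],[*P,.0865]]))
t=load("top.pkl"); print(np.linalg.inv(np.eye(2))@H)
```

```text
shift [-0.0957 -0.0027 -0.0118] rotvec [-0.0012  0.0035  0.0045] pos [ 0.4808 -0.037   0.1879] yaw -3.009 F [-0.1  0.1 -0. ] Mz 0.012 j6 -0.21
hub [ 0.57888192 -0.02453492]
[[313.37593152 350.46339093]
 [314.0876817  193.42485873]]
[ 0.57888192 -0.02453492]
```

View pics/w4.png

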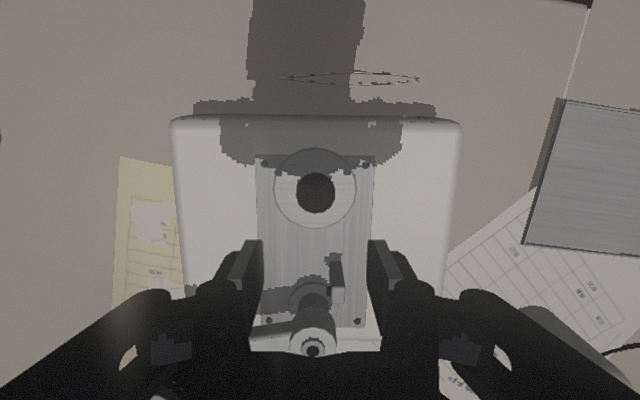

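The button sits at (315.5,193.5), which is where the plate centre projects at that height. The hub at (313,350) also matches the prediction. Now I plan the swing.

```bash
cat >> h.py <<'E'
SY=.128; Pc=np.array([.4797,-.0373]); U=np.array([np.cos(SY),np.sin(SY)]); V=np.array([-U[1],U[0]]); H=Pc+.1*U
def push(th,r,off,z,base=None):
    s=robot.get_state(); M,p=base or (rot(s["tool_rot"]),s["position"])
    d=-(np.cos(th)*U+np.sin(th)*V); n=np.sin(th)*U-np.cos(th)*V
    X=np.array([*(H+r*d+off*n),z]); T=R.from_euler("z",SY+np.pi+th)*R.from_euler("x",np.pi)
    print(round(th,2),(M.T@(X-p)).round(4),(R.from_matrix(M).inv()*T).as_rotvec().round(3),"world",X.round(4))
E
python3 - <<'E'
from h import *
push(1.74,.06,.045,.19)
push(1.74,.06,.045,.109)
E
```

```text
1.74 [-0.1542 -0.0527 -0.0035] [-1.000e-03 -0.000e+00 -1.735e+00] world [ 0.6395 -0.0687  0.19  ]
1.74 [-0.1542 -0.0526  0.0775] [-1.000e-03 -0.000e+00 -1.735e+00] world [ 0.6395 -0.0687  0.109 ]
```

arm_command([
  {"dx": -0.04,"dy": -0.01,"dz": -0.003,"rx": 0.0,"ry": 0.0,"rz": -0.18,"hand": 255},
  {"dx": -0.08,"dy": -0.03,"dz": -0.003,"rx": 0.0,"ry": 0.0,"rz": -0.36,"hand": 255},
  {"dx": -0.12,"dy": -0.042,"dz": -0.003,"rx": 0.0,"ry": 0.0,"rz": -0.54,"hand": 255},
  {"dx": -0.154,"dy": -0.0525,"dz": -0.003,"rx": 0.0,"ry": 0.0,"rz": -0.72,"hand": 255},
  {"dx": -0.154,"dy": -0.0525,"dz": -0.003,"rx": 0.0,"ry": 0.0,"rz": -0.9,"hand": 255},
  {"dx": -0.154,"dy": -0.0525,"dz": -0.003,"rx": 0.0,"ry": 0.0,"rz": -1.08,"hand": 255},
  {"dx": -0.154,"dy": -0.0525,"dz": -0.003,"rx": 0.0,"ry": 0.0,"rz": -1.26,"hand": 255},
  {"dx": -0.154,"dy": -0.0525,"dz": -0.003,"rx": 0.0,"ry": 0.0,"rz": -1.44,"hand": 255},
  {"dx": -0.154,"dy": -0.0525,"dz": -0.003,"rx": 0.0,"ry": 0.0,"rz": -1.62,"hand": 255},
  {"dx": -0.154,"dy": -0.0525,"dz": 0.0,"rx": 0.0,"ry": 0.0,"rz": -1.735,"hand": 255},
  {"dx": -0.154,"dy": -0.0525,"dz": 0.04,"rx": 0.0,"ry": 0.0,"rz": -1.735,"hand": 255},
  {"dx": -0.154,"dy": -0.0525,"dz": 0.0775,"rx": 0.0,"ry": 0.0,"rz": -1.735,"hand": 255},
  {"dx": -0.154,"dy": -0.0525,"dz": 0.0775,"rx": 0.0,"ry": 0.0,"rz": -1.735,"hand": 255},
  {"dx": -0.154,"dy": -0.0525,"dz": 0.0775,"rx": 0.0,"ry": 0.0,"rz": -1.735,"hand": 255},
])

```text
time: 11.05
position: [0.6389, -0.0686, 0.1087]
tool_rot: [0.804, -0.595, -0.0, 0.0]
contact_force: [0.7, 0.1, 1.7]
opening: 0.0001
finger_force: 0.0
```

Run:
```python
from h import *
rel([.6395,-.0687,.109],.128+np.pi+1.74)
for th in np.arange(1.74,-.01,-.145): push(th,.06,.026,.109)
```

```text
shift [ 0.0002 -0.0006 -0.0003] rotvec [ 0.0011 -0.     -0.0005] pos [ 0.6389 -0.0686  0.1087] yaw -1.274 F [0.7 0.1 1.7] Mz 0.074 j6 -1.97
1.74 [ 0.0003  0.0184 -0.0003] [ 0.001 -0.    -0.001] world [ 0.6213 -0.0743  0.109 ]
1.6 [ 0.0034  0.0274 -0.0003] [ 0.001 -0.     0.144] world [ 0.6137 -0.0799  0.109 ]
1.45 [ 0.0052  0.0367 -0.0003] [ 0.001 -0.     0.289] world [ 0.6053 -0.0843  0.109 ]
1.3 [ 0.0057  0.0461 -0.0002] [ 0.001 -0.     0.434] world [ 0.5964 -0.0875  0.109 ]
1.16 [ 0.0047  0.0556 -0.0002] [ 0.001 -0.     0.579] world [ 0.5871 -0.0894  0.109 ]
1.01 [ 0.0024  0.0648 -0.0002] [ 0.001 -0.     0.724] world [ 0.5776 -0.0899  0.109 ]
0.87 [-0.0011  0.0735 -0.0002] [ 0.001 -0.001  0.869] world [ 0.5682 -0.089   0.109 ]
0.72 [-0.006   0.0817 -0.0002] [ 1.000e-03 -1.000e-03  1.014e+00] world [ 0.559  -0.0868  0.109 ]
0.58 [-0.0119  0.0891 -0.0002] [ 1.000e-03 -1.000e-03  1.159e+00] world [ 0.5502 -0.0833  0.109 ]
0.43 [-0.0188  0.0955 -0.0002] [ 1.000e-03 -1.000e-03  1.304e+00] world [ 0.542  -0.0785  0.109 ]
0.29 [-0.0266  0.1009 -0.0002] [ 1.000e-03 -1.000e-03  1.449e+00] world [ 0.5346 -0.0727  0.109 ]
0.14 [-0.0351  0.1051 -0.0002] [ 1.000e-03 -1.000e-03  1.594e+00] world [ 0.5281 -0.0657  0.109 ]
-0.0 [-0.0442  0.108  -0.0002] [ 1.000e-03 -1.000e-03  1.739e+00] world [ 0.5227 -0.058   0.109 ]
```

arm_command([
  {"dx": 0.0,"dy": 0.01,"dz": 0.0,"rx": 0.0,"ry": 0.0,"rz": 0.0,"hand": 255},
  {"dx": 0.0,"dy": 0.018,"dz": 0.0,"rx": 0.0,"ry": 0.0,"rz": 0.0,"hand": 255},
  {"dx": 0.0034,"dy": 0.0274,"dz": 0.0,"rx": 0.0,"ry": 0.0,"rz": 0.144,"hand": 255},
  {"dx": 0.0052,"dy": 0.0367,"dz": 0.0,"rx": 0.0,"ry": 0.0,"rz": 0.289,"hand": 255},
  {"dx": 0.0057,"dy": 0.0461,"dz": 0.0,"rx": 0.0,"ry": 0.0,"rz": 0.434,"hand": 255},
  {"dx": 0.0047,"dy": 0.0556,"dz": 0.0,"rx": 0.0,"ry": 0.0,"rz": 0.579,"hand": 255},
  {"dx": 0.0024,"dy": 0.0648,"dz": 0.0,"rx": 0.0,"ry": 0.0,"rz": 0.724,"hand": 255},
  {"dx": -0.0011,"dy": 0.0735,"dz": 0.0,"rx": 0.0,"ry": 0.0,"rz": 0.869,"hand": 255},
  {"dx": -0.006,"dy": 0.0817,"dz": 0.0,"rx": 0.0,"ry": 0.0,"rz": 1.014,"hand": 255},
  {"dx": -0.0119,"dy": 0.0891,"dz": 0.0,"rx": 0.0,"ry": 0.0,"rz": 1.159,"hand": 255},
  {"dx": -0.0188,"dy": 0.0955,"dz": 0.0,"rx": 0.0,"ry": 0.0,"rz": 1.304,"hand": 255},
  {"dx": -0.0266,"dy": 0.1009,"dz": 0.0,"rx": 0.0,"ry": 0.0,"rz": 1.449,"hand": 255},
])

```text
time: 12.55
position: [0.5359, -0.0738, 0.1104]
tool_rot: [-0.205, 0.979, -0.002, 0.002]
contact_force: [2.3, -1.9, 0.3]
opening: -0.0001
finger_force: 1.4
```

Run:
```python
from h import *
rel([.5346,-.0727,.109],.128+np.pi+.29)
for th in (.2,.1,0): push(th,.06,.026,.109)
push(0,.06,.023,.109)
```

```text
shift [0.0008 0.0016 0.0014] rotvec [-0.0042  0.0029 -0.0052] pos [ 0.5359 -0.0738  0.1104] yaw -2.729 F [ 2.3 -1.9  0.3] Mz 0.031 j6 -0.55
0.2 [0.0029 0.0071 0.0013] [-0.004  0.003  0.085] world [ 0.5305 -0.0685  0.109 ]
0.1 [0.0047 0.0134 0.0013] [-0.004  0.003  0.185] world [ 0.5263 -0.0634  0.109 ]
0 [0.0058 0.0198 0.0013] [-0.004  0.004  0.285] world [ 0.5227 -0.058   0.109 ]
0 [0.0049 0.0227 0.0013] [-0.004  0.004  0.285] world [ 0.5223 -0.055   0.109 ]
```

arm_command([
  {"dx": 0.002,"dy": 0.0055,"dz": 0.0,"rx": 0.0,"ry": 0.0,"rz": 0.085,"hand": 255},
  {"dx": 0.004,"dy": 0.012,"dz": 0.0,"rx": 0.0,"ry": 0.0,"rz": 0.185,"hand": 255},
  {"dx": 0.005,"dy": 0.018,"dz": 0.0,"rx": 0.0,"ry": 0.0,"rz": 0.285,"hand": 255},
  {"dx": 0.005,"dy": 0.018,"dz": 0.0,"rx": 0.0,"ry": 0.0,"rz": 0.285,"hand": 255},
])

```text
time: 13.05
position: [0.523, -0.0585, 0.11]
tool_rot: [-0.067, 0.998, -0.001, 0.001]
contact_force: [0.1, -0.3, 1.3]
opening: -0.0
finger_force: 0.6
```

Run:
```python
from h import *
push(0,.06,.026,.109)
c=cam("wrist");cv2.imwrite("pics/w5.png",c["img"]);save(c,"w5.pkl");rel([0,0,0])
```

```text
0 [0.0002 0.0006 0.001 ] [-0.001  0.002  0.007] world [ 0.5227 -0.058   0.109 ]
shift [0.5104 0.1286 0.109 ] rotvec [-1.9000e-03 -1.8000e-03 -3.1345e+00] pos [ 0.523  -0.0586  0.1098] yaw -3.006 F [ 0.7 -0.5  1.2] Mz -0.022 j6 -0.25
```

View pics/w5.png

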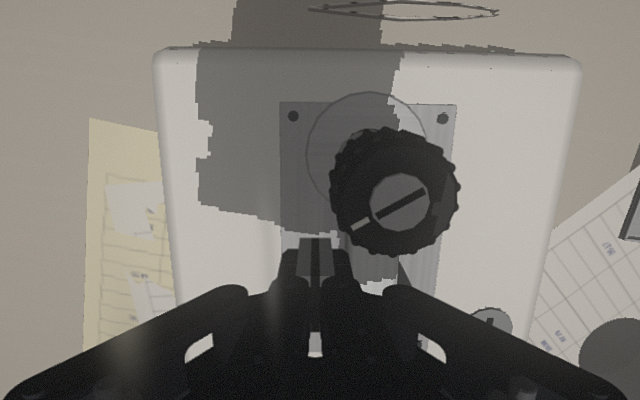

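The knob's top is at about (396,191) with its white line toward (360,224); the arm is nearly over the plate.

arm_command([
  {"dx": 0.0,"dy": 0.001,"dz": 0.0,"rx": 0.0,"ry": 0.0,"rz": 0.0,"hand": 255},
  {"dx": 0.0,"dy": 0.002,"dz": 0.0,"rx": 0.0,"ry": 0.0,"rz": 0.0,"hand": 255},
  {"dx": 0.0,"dy": 0.003,"dz": 0.0,"rx": 0.0,"ry": 0.0,"rz": 0.0,"hand": 255},
])

```text
time: 13.48
position: [0.5226, -0.0568, 0.1091]
tool_rot: [-0.067, 0.998, -0.002, -0.0]
contact_force: [0.6, -8.5, 4.9]
opening: -0.0002
finger_force: 3.8
```

Run:
```python
from h import *
c=load("w5.pkl");k=atz(c,(395.5,191),.157);print("knob before",k,"spec xy",[(k[:2]-Pc)@U,(k[:2]-Pc)@V]);a=atz(c,(352,228),.158);print("line ang",np.arctan2(*(a-k)[[1,0]]))
```

```text
knob before [ 0.47770261 -0.0409504   0.157     ] spec xy [np.float64(-0.0024470299407908305), np.float64(-0.003365568155205896)]
line ang -0.7093767894344996
```

Run:
```python
from h import *
rel([.4795,-.0375,.195],.128+np.pi+1.57)
```

```text
shift [ 0.0402  0.0245 -0.086 ] rotvec [-0.0027 -0.0034 -1.5649] pos [ 0.5226 -0.0568  0.1091] yaw -3.008 F [ 0.6 -8.5  4.9] Mz 0.056 j6 -0.24
```

arm_command([
  {"dx": 0.0,"dy": -0.015,"dz": 0.0,"rx": 0.0,"ry": 0.0,"rz": 0.0,"hand": 255},
  {"dx": 0.0,"dy": -0.02,"dz": -0.04,"rx": 0.0,"ry": 0.0,"rz": -0.1,"hand": 255},
  {"dx": 0.0,"dy": -0.02,"dz": -0.086,"rx": 0.0,"ry": 0.0,"rz": -0.25,"hand": 255},
  {"dx": 0.0,"dy": -0.02,"dz": -0.086,"rx": 0.0,"ry": 0.0,"rz": -0.43,"hand": 77},
  {"dx": 0.02,"dy": 0.0,"dz": -0.086,"rx": 0.0,"ry": 0.0,"rz": -0.61,"hand": 77},
  {"dx": 0.04,"dy": 0.0245,"dz": -0.086,"rx": 0.0,"ry": 0.0,"rz": -0.79,"hand": 77},
  {"dx": 0.04,"dy": 0.0245,"dz": -0.086,"rx": 0.0,"ry": 0.0,"rz": -0.97,"hand": 77},
  {"dx": 0.04,"dy": 0.0245,"dz": -0.086,"rx": 0.0,"ry": 0.0,"rz": -1.15,"hand": 77},
  {"dx": 0.04,"dy": 0.0245,"dz": -0.086,"rx": 0.0,"ry": 0.0,"rz": -1.33,"hand": 77},
  {"dx": 0.04,"dy": 0.0245,"dz": -0.086,"rx": 0.0,"ry": 0.0,"rz": -1.5,"hand": 77},
  {"dx": 0.04,"dy": 0.0245,"dz": -0.086,"rx": 0.0,"ry": 0.0,"rz": -1.565,"hand": 77},
  {"dx": 0.04,"dy": 0.0245,"dz": -0.086,"rx": 0.0,"ry": 0.0,"rz": -1.565,"hand": 77},
  {"dx": 0.04,"dy": 0.0245,"dz": -0.086,"rx": 0.0,"ry": 0.0,"rz": -1.565,"hand": 77},
])

```text
time: 15.1
position: [0.4792, -0.0363, 0.1944]
tool_rot: [0.75, -0.661, -0.001, 0.0]
contact_force: [-0.2, -0.2, 0.3]
opening: 0.0597
finger_force: 0.0
```

Run:
```python
from h import *
c=cam("wrist");cv2.imwrite("pics/w6.png",c["img"]);save(c,"w6.pkl");rel([.4795,-.0375,.1275],.128+np.pi/2+np.pi)
print(proj(c,[[*Pc,.158],[*Pc,.126]]),robot.get_state()["opening"])
```

```text
shift [ 0.0013 -0.0002  0.067 ] rotvec [ 0.0012  0.0003 -0.001 ] pos [ 0.4793 -0.0363  0.1945] yaw -1.444 F [0.4 0.6 0.3] Mz 0.042 j6 -1.77
[[314.10252253 224.56775   ]
 [314.14200986 207.01994511]] 0.05963767300130544
```

View pics/w6.png

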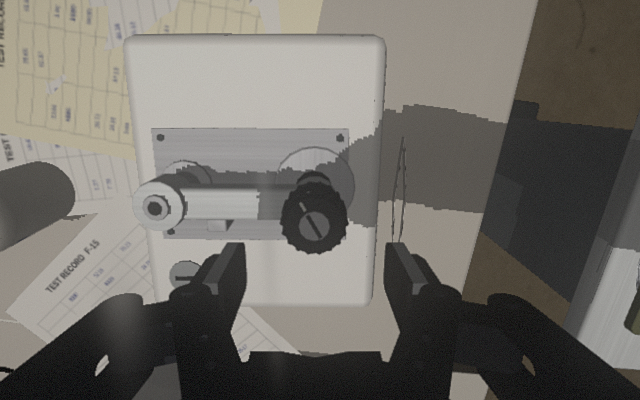

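The knob's top face is at (314.5,225), against a predicted (314,224.6), and the arm is up against the stop block at (217,225). Next I descend and grip the knob.

arm_command([
  {"dx": 0.001,"dy": 0.0,"dz": 0.03,"rx": 0.0,"ry": 0.0,"rz": 0.0,"hand": 77},
  {"dx": 0.001,"dy": 0.0,"dz": 0.055,"rx": 0.0,"ry": 0.0,"rz": 0.0,"hand": 77},
  {"dx": 0.001,"dy": 0.0,"dz": 0.067,"rx": 0.0,"ry": 0.0,"rz": 0.0,"hand": 77},
  {"dx": 0.001,"dy": 0.0,"dz": 0.067,"rx": 0.0,"ry": 0.0,"rz": 0.0,"hand": 77},
  {"dx": 0.001,"dy": 0.0,"dz": 0.067,"rx": 0.0,"ry": 0.0,"rz": 0.0,"hand": 255},
  {"dx": 0.001,"dy": 0.0,"dz": 0.067,"rx": 0.0,"ry": 0.0,"rz": 0.0,"hand": 255},
  {"dx": 0.001,"dy": 0.0,"dz": 0.067,"rx": 0.0,"ry": 0.0,"rz": 0.0,"hand": 255},
  {"dx": 0.001,"dy": 0.0,"dz": 0.067,"rx": 0.0,"ry": 0.0,"rz": 0.0,"hand": 255},
], force=45)

```text
time: 16.15
position: [0.48, -0.0374, 0.129]
tool_rot: [0.751, -0.661, 0.001, -0.0]
contact_force: [-1.4, -1.1, 6.2]
opening: 0.0371
finger_force: 44.9
```

Run:
```python
from h import *
rel([.4795,-.0375,.1275],.128+np.pi/2+np.pi)
```

```text
shift [0.     0.0005 0.0015] rotvec [-0.0009 -0.0008 -0.0003] pos [ 0.48   -0.0374  0.129 ] yaw -1.443 F [-1.4 -1.1  6.2] Mz -0.015 j6 -1.78
```

arm_command([
  {"dx": 0.0,"dy": 0.0,"dz": -0.001,"rx": 0.0,"ry": 0.0,"rz": 0.1,"hand": 255},
  {"dx": 0.0,"dy": 0.0,"dz": -0.001,"rx": 0.0,"ry": 0.0,"rz": 0.2,"hand": 255},
  {"dx": 0.0,"dy": 0.0,"dz": -0.001,"rx": 0.0,"ry": 0.0,"rz": 0.3,"hand": 255},
  {"dx": 0.0,"dy": 0.0,"dz": -0.001,"rx": 0.0,"ry": 0.0,"rz": 0.4,"hand": 255},
])

```text
time: 16.65
position: [0.48, -0.0374, 0.1291]
tool_rot: [-0.604, 0.797, -0.0, -0.0]
contact_force: [-0.3, -0.4, -0.9]
opening: 0.037
finger_force: 45.6
```

Run:
```python
from h import *
rel([.4797,-.0373,.1285])
s=robot.get_state();print(s["moment"],s["joint_torque"][5])
```

```text
shift [-0.      0.0003  0.0006] rotvec [ 1.0000e-04 -1.1000e-03 -1.9738e+00] pos [ 0.48   -0.0374  0.1291] yaw -1.846 F [-0.3 -0.4 -0.9] Mz 0.275 j6 -1.37
[-0.08832443  0.03388049  0.27492695] -0.4568884614855051
```

arm_command([
  {"dx": 0.0,"dy": 0.0,"dz": 0.0,"rx": 0.0,"ry": 0.0,"rz": 0.1,"hand": 255},
  {"dx": 0.0,"dy": 0.0,"dz": 0.0,"rx": 0.0,"ry": 0.0,"rz": 0.2,"hand": 255},
  {"dx": 0.0,"dy": 0.0,"dz": 0.0,"rx": 0.0,"ry": 0.0,"rz": 0.3,"hand": 255},
  {"dx": 0.0,"dy": 0.0,"dz": 0.0,"rx": 0.0,"ry": 0.0,"rz": 0.4,"hand": 255},
])

```text
time: 17.15
position: [0.4801, -0.0375, 0.1291]
tool_rot: [-0.433, 0.901, -0.001, 0.0]
contact_force: [1.3, -0.3, -1.0]
opening: 0.0369
finger_force: 45.6
```

```bash
cat > q.py <<'E'
from h import *
s=robot.get_state();M=rot(s["tool_rot"]);print(s["moment"].round(3),"j6",round(s["joint_positions"][5],3),round(s["joint_torque"][5],3),"yaw",round(np.arctan2(M[1,0],M[0,0]),3),s["position"].round(4),s["contact_force"].round(1))
E
python3 q.py
```

```text
[-0.179  0.062  0.182] j6 -0.973 -0.457 yaw -2.246 [ 0.4801 -0.0375  0.1291] [ 1.3 -0.3 -1. ]
```

arm_command([
  {"dx": 0.0,"dy": 0.0,"dz": 0.0,"rx": 0.0,"ry": 0.0,"rz": 0.1,"hand": 255},
  {"dx": 0.0,"dy": 0.0,"dz": 0.0,"rx": 0.0,"ry": 0.0,"rz": 0.2,"hand": 255},
])

```text
time: 17.4
position: [0.4801, -0.0375, 0.1291]
tool_rot: [-0.341, 0.94, -0.001, 0.0]
contact_force: [-0.1, -0.6, -0.9]
opening: 0.0368
finger_force: 45.6
```

```bash
python3 q.py
```

```text
[-0.091  0.015  0.197] j6 -0.773 -0.456 yaw -2.446 [ 0.4801 -0.0375  0.1291] [-0.1 -0.6 -0.9]
```

arm_command([
  {"dx": 0.0,"dy": 0.0,"dz": 0.0,"rx": 0.0,"ry": 0.0,"rz": 0.1,"hand": 255},
  {"dx": 0.0,"dy": 0.0,"dz": 0.0,"rx": 0.0,"ry": 0.0,"rz": 0.2,"hand": 255},
])

```text
time: 17.65
position: [0.4801, -0.0376, 0.1291]
tool_rot: [-0.245, 0.969, -0.001, 0.0]
contact_force: [0.4, -0.9, -0.1]
opening: 0.037
finger_force: 45.6
```

```bash
python3 q.py
```

```text
[-0.165  0.014  0.188] j6 -0.573 -0.456 yaw -2.646 [ 0.4801 -0.0376  0.1291] [ 0.4 -0.9 -0.1]
```

arm_command([
  {"dx": 0.0,"dy": 0.0,"dz": 0.0,"rx": 0.0,"ry": 0.0,"rz": 0.1,"hand": 255},
  {"dx": 0.0,"dy": 0.0,"dz": 0.0,"rx": 0.0,"ry": 0.0,"rz": 0.2,"hand": 255},
])

```text
time: 17.9
position: [0.4801, -0.0376, 0.1291]
tool_rot: [-0.147, 0.989, -0.001, 0.0]
contact_force: [-0.8, -1.8, -0.3]
opening: 0.0366
finger_force: 45.7
```

```bash
python3 q.py
```

```text
[-0.204  0.081  0.208] j6 -0.373 -0.444 yaw -2.846 [ 0.4801 -0.0376  0.1291] [-0.8 -1.8 -0.3]
```

Free so far, after 1.4 rad.

arm_command([
  {"dx": 0.0,"dy": 0.0,"dz": 0.0,"rx": 0.0,"ry": 0.0,"rz": 0.1,"hand": 255},
  {"dx": 0.0,"dy": 0.0,"dz": 0.0,"rx": 0.0,"ry": 0.0,"rz": 0.2,"hand": 255},
])

```text
time: 18.15
position: [0.4801, -0.0377, 0.1292]
tool_rot: [-0.048, 0.999, -0.001, 0.0]
contact_force: [-0.5, -1.3, -0.2]
opening: 0.0369
finger_force: 45.7
```

```bash
python3 q.py
```

```text
[-0.145  0.062  0.243] j6 -0.173 -0.433 yaw -3.046 [ 0.4801 -0.0377  0.1292] [-0.5 -1.3 -0.2]
```

arm_command([
  {"dx": 0.0,"dy": 0.0,"dz": 0.0,"rx": 0.0,"ry": 0.0,"rz": 0.1,"hand": 255},
  {"dx": 0.0,"dy": 0.0,"dz": 0.0,"rx": 0.0,"ry": 0.0,"rz": 0.2,"hand": 255},
])

```text
time: 18.4
position: [0.4801, -0.0377, 0.1292]
tool_rot: [0.052, 0.999, -0.001, 0.0]
contact_force: [0.0, -1.2, -0.2]
opening: 0.0368
finger_force: 45.8
```

```bash
python3 q.py
```

```text
[-0.195  0.103  0.194] j6 0.027 -0.422 yaw 3.037 [ 0.4801 -0.0377  0.1292] [ 0.  -1.2 -0.2]
```

arm_command([
  {"dx": 0.0,"dy": 0.0,"dz": 0.0,"rx": 0.0,"ry": 0.0,"rz": 0.1,"hand": 255},
  {"dx": 0.0,"dy": 0.0,"dz": 0.0,"rx": 0.0,"ry": 0.0,"rz": 0.2,"hand": 255},
])

```text
time: 18.65
position: [0.4801, -0.0377, 0.1293]
tool_rot: [0.152, 0.988, -0.001, 0.0]
contact_force: [-0.3, -1.6, 1.3]
opening: 0.0369
finger_force: 45.8
```

```bash
python3 q.py
```

```text
[-0.218  0.095  0.234] j6 0.227 -0.41 yaw 2.837 [ 0.4801 -0.0377  0.1293] [-0.3 -1.6  1.3]
```

arm_command([
  {"dx": 0.0,"dy": 0.0,"dz": 0.0,"rx": 0.0,"ry": 0.0,"rz": 0.1,"hand": 255},
  {"dx": 0.0,"dy": 0.0,"dz": 0.0,"rx": 0.0,"ry": 0.0,"rz": 0.2,"hand": 255},
])

```text
time: 18.9
position: [0.48, -0.0378, 0.1293]
tool_rot: [0.249, 0.968, -0.001, 0.001]
contact_force: [-0.3, -1.3, 1.2]
opening: 0.037
finger_force: 45.8
```

```bash
python3 q.py
```

```text
[-0.237  0.107  0.269] j6 0.427 -0.398 yaw 2.637 [ 0.48   -0.0378  0.1293] [-0.3 -1.3  1.2]
```

arm_command([
  {"dx": 0.0,"dy": 0.0,"dz": 0.0,"rx": 0.0,"ry": 0.0,"rz": 0.08,"hand": 255},
  {"dx": 0.0,"dy": 0.0,"dz": 0.0,"rx": 0.0,"ry": 0.0,"rz": 0.15,"hand": 255},
])

```text
time: 19.15
position: [0.4801, -0.0377, 0.1294]
tool_rot: [0.321, 0.947, -0.0, 0.001]
contact_force: [-0.7, -0.8, 0.8]
opening: 0.0368
finger_force: 46.0
```

```bash
python3 q.py
```

```text
[-0.128  0.224 -0.13 ] j6 0.576 -0.546 yaw 2.488 [ 0.4801 -0.0377  0.1294] [-0.7 -0.8  0.8]
```

arm_command([
  {"dx": 0.0,"dy": 0.0,"dz": 0.0,"rx": 0.0,"ry": 0.0,"rz": 0.08,"hand": 255},
  {"dx": 0.0,"dy": 0.0,"dz": 0.0,"rx": 0.0,"ry": 0.0,"rz": 0.15,"hand": 255},
])

```text
time: 19.4
position: [0.48, -0.0377, 0.1294]
tool_rot: [0.391, 0.92, -0.001, 0.001]
contact_force: [-1.4, -0.6, 1.2]
opening: 0.0368
finger_force: 46.0
```

```bash
python3 q.py
```

```text
[-0.249  0.216  0.056] j6 0.726 -0.396 yaw 2.338 [ 0.48   -0.0377  0.1294] [-1.4 -0.6  1.2]
```

The moment dropped to -0.13 N m, so the first click came at about 2.3 rad. It is now building up again; I'll go on in small steps to the second.

arm_command([
  {"dx": 0.0,"dy": 0.0,"dz": 0.0,"rx": 0.0,"ry": 0.0,"rz": 0.1,"hand": 255},
])

```text
time: 19.52
position: [0.48, -0.0378, 0.1294]
tool_rot: [0.437, 0.9, -0.001, 0.001]
contact_force: [-1.6, -1.3, 2.4]
opening: 0.037
finger_force: 46.0
```

```bash
python3 q.py
```

```text
[-0.282  0.248  0.267] j6 0.827 -0.421 yaw 2.237 [ 0.48   -0.0378  0.1294] [-1.6 -1.3  2.4]
```

arm_command([
  {"dx": 0.0,"dy": 0.0,"dz": 0.0,"rx": 0.0,"ry": 0.0,"rz": 0.1,"hand": 255},
])

```text
time: 19.65
position: [0.48, -0.0378, 0.1294]
tool_rot: [0.481, 0.877, -0.001, 0.001]
contact_force: [-1.2, -1.2, 2.9]
opening: 0.0368
finger_force: 46.0
```

```bash
python3 q.py
```

```text
[-0.25   0.228  0.274] j6 0.927 -0.388 yaw 2.137 [ 0.48   -0.0378  0.1294] [-1.2 -1.2  2.9]
```

arm_command([
  {"dx": 0.0,"dy": 0.0,"dz": 0.0,"rx": 0.0,"ry": 0.0,"rz": 0.08,"hand": 255},
])

```text
time: 19.77
position: [0.4799, -0.0378, 0.1294]
tool_rot: [0.516, 0.857, -0.001, 0.001]
contact_force: [-0.7, -1.8, 2.6]
opening: 0.0368
finger_force: 45.9
```

```bash
python3 q.py
```

```text
[-0.259  0.264  0.214] j6 1.006 -0.223 yaw 2.058 [ 0.4799 -0.0378  0.1294] [-0.7 -1.8  2.6]
```

arm_command([
  {"dx": 0.0,"dy": 0.0,"dz": 0.0,"rx": 0.0,"ry": 0.0,"rz": 0.05,"hand": 255},
])

```text
time: 19.9
position: [0.48, -0.0378, 0.1294]
tool_rot: [0.537, 0.844, -0.001, 0.001]
contact_force: [-1.0, -2.1, 1.9]
opening: 0.0368
finger_force: 45.9
```

```bash
python3 q.py
```

```text
[-0.259  0.241  0.258] j6 1.055 -0.009 yaw 2.009 [ 0.48   -0.0378  0.1294] [-1.  -2.1  1.9]
```

The torque is ambiguous, so I let go and read the slip angle from a picture: the angle between the knob's line and the screw slot.

arm_command([
  {"dx": 0.0,"dy": 0.0,"dz": 0.0,"rx": 0.0,"ry": 0.0,"rz": 0.0,"hand": 77},
  {"dx": 0.0,"dy": 0.0,"dz": 0.0,"rx": 0.0,"ry": 0.0,"rz": 0.0,"hand": 77},
  {"dx": 0.0,"dy": 0.0,"dz": 0.0,"rx": 0.0,"ry": 0.0,"rz": 0.0,"hand": 77},
  {"dx": 0.0,"dy": 0.0,"dz": -0.035,"rx": 0.0,"ry": 0.0,"rz": 0.0,"hand": 77},
  {"dx": 0.0,"dy": 0.0,"dz": -0.055,"rx": 0.0,"ry": 0.0,"rz": 0.0,"hand": 77},
  {"dx": 0.0,"dy": 0.0,"dz": -0.055,"rx": 0.0,"ry": 0.0,"rz": 0.0,"hand": 77},
  {"dx": 0.0,"dy": 0.0,"dz": -0.055,"rx": 0.0,"ry": 0.0,"rz": 0.0,"hand": 77},
])

```text
time: 20.78
position: [0.4791, -0.0372, 0.183]
tool_rot: [0.536, 0.844, -0.001, -0.001]
contact_force: [-0.2, -0.2, -0.1]
opening: 0.0594
finger_force: 0.0
```

Run:
```python
from h import *
c=cam("wrist");save(c,"w7.pkl"); print(robot.get_state()["contact_force"])
def rect(c,S=.05,n=390):
    q=np.linspace(-S/2,S/2,n); X,Y=np.meshgrid(q,q)  # u right=-y world, up=+x
    P=np.stack([.4797-Y.ravel(),-.0375-X.ravel(),np.full(X.size,.158)],1)
    m=proj(c,P).astype(np.float32).reshape(n,n,2)
    return cv2.remap(c["img"],m[...,0],m[...,1],cv2.INTER_CUBIC)
cv2.imwrite("pics/kn.png",np.hstack([rect(load("w6.pkl")),rect(c)]))
```

```text
[-0.73220872  0.11670117  0.00922288]
```

View pics/kn.png

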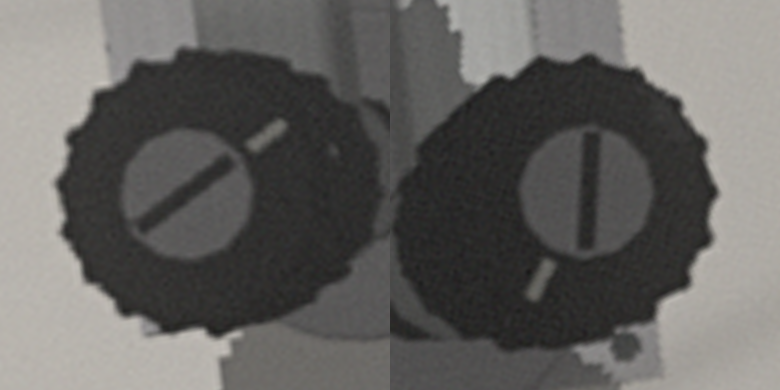

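The views show the slot and line aligned at the start (about 35°). Now the line is at about -117° and the slot at -93°, so the slip is 24° = 0.42 rad: exactly one click. I'll regrip more firmly and go on to the second.

arm_command([
  {"dx": 0.0,"dy": 0.0,"dz": 0.03,"rx": 0.0,"ry": 0.0,"rz": 0.0,"hand": 77},
  {"dx": 0.0,"dy": 0.0,"dz": 0.054,"rx": 0.0,"ry": 0.0,"rz": 0.0,"hand": 77},
  {"dx": 0.0,"dy": 0.0,"dz": 0.054,"rx": 0.0,"ry": 0.0,"rz": 0.0,"hand": 77},
  {"dx": 0.0,"dy": 0.0,"dz": 0.054,"rx": 0.0,"ry": 0.0,"rz": 0.0,"hand": 255},
  {"dx": 0.0,"dy": 0.0,"dz": 0.054,"rx": 0.0,"ry": 0.0,"rz": 0.0,"hand": 255},
  {"dx": 0.0,"dy": 0.0,"dz": 0.054,"rx": 0.0,"ry": 0.0,"rz": 0.0,"hand": 255},
  {"dx": 0.0,"dy": 0.0,"dz": 0.054,"rx": 0.0,"ry": 0.0,"rz": 0.0,"hand": 255},
], force=85)

```text
time: 21.7
position: [0.4799, -0.0374, 0.1306]
tool_rot: [0.536, 0.844, -0.0, 0.0]
contact_force: [-3.1, 0.3, 5.3]
opening: 0.0359
finger_force: 85.1
```

```bash
python3 q.py
```

```text
[-0.02   0.41   0.036] j6 1.054 0.009 yaw 2.01 [ 0.4799 -0.0374  0.1306] [-3.1  0.3  5.3]
```

arm_command([
  {"dx": 0.0,"dy": 0.0,"dz": 0.0,"rx": 0.0,"ry": 0.0,"rz": 0.08,"hand": 255},
])

```text
time: 21.82
position: [0.4799, -0.0374, 0.1306]
tool_rot: [0.57, 0.822, -0.0, 0.0]
contact_force: [-1.9, -1.2, 6.1]
opening: 0.0363
finger_force: 85.0
```

```bash
python3 q.py
```

```text
[-0.064  0.364  0.27 ] j6 1.136 -0.406 yaw 1.928 [ 0.4799 -0.0374  0.1306] [-1.9 -1.2  6.1]
```

arm_command([
  {"dx": 0.0,"dy": 0.0,"dz": 0.0,"rx": 0.0,"ry": 0.0,"rz": 0.06,"hand": 255},
])

```text
time: 21.95
position: [0.4798, -0.0374, 0.1305]
tool_rot: [0.594, 0.804, -0.0, 0.0]
contact_force: [-2.3, -0.1, 5.9]
opening: 0.0356
finger_force: 84.9
```

```bash
python3 q.py
```

```text
[-0.105  0.381  0.244] j6 1.195 -0.087 yaw 1.869 [ 0.4798 -0.0374  0.1305] [-2.3 -0.1  5.9]
```

arm_command([
  {"dx": 0.0,"dy": 0.0,"dz": 0.0,"rx": 0.0,"ry": 0.0,"rz": 0.08,"hand": 255},
])

```text
time: 22.08
position: [0.4799, -0.0374, 0.1306]
tool_rot: [0.626, 0.78, -0.0, 0.001]
contact_force: [-2.2, -0.1, 5.2]
opening: 0.0359
finger_force: 84.9
```

```bash
python3 q.py
```

```text
[-0.068  0.407  0.303] j6 1.276 -0.274 yaw 1.788 [ 0.4799 -0.0374  0.1306] [-2.2 -0.1  5.2]
```

arm_command([
  {"dx": 0.0,"dy": 0.0,"dz": 0.0,"rx": 0.0,"ry": 0.0,"rz": 0.06,"hand": 255},
])

```text
time: 22.2
position: [0.4799, -0.0374, 0.1305]
tool_rot: [0.649, 0.761, -0.0, 0.0]
contact_force: [-1.7, 0.1, 5.6]
opening: 0.0359
finger_force: 84.9
```

```bash
python3 q.py
```

```text
[-0.071  0.429  0.302] j6 1.335 -0.082 yaw 1.729 [ 0.4799 -0.0374  0.1305] [-1.7  0.1  5.6]
```

arm_command([
  {"dx": 0.0,"dy": 0.0,"dz": 0.0,"rx": 0.0,"ry": 0.0,"rz": 0.07,"hand": 255},
])

```text
time: 22.32
position: [0.4799, -0.0374, 0.1306]
tool_rot: [0.675, 0.737, -0.0, 0.001]
contact_force: [-1.7, -0.6, 5.0]
opening: 0.0361
finger_force: 84.9
```

```bash
python3 q.py
cat > slot.py <<'E'
from h import *
import sys
def ang(c):
    n=360; a=np.radians(np.arange(n)); out=[]
    g=cv2.cvtColor(c["img"],cv2.COLOR_BGR2GRAY).astype(np.float32)
    S=.05;N=400;q=np.linspace(-S/2,S/2,N);X,Y=np.meshgrid(q,q)
    m=proj(c,np.stack([.4797-Y.ravel(),-.0375-X.ravel(),np.full(X.size,.159)],1)).astype(np.float32).reshape(N,N,2)
    I=cv2.remap(g,m[...,0],m[...,1],cv2.INTER_CUBIC)
    lab=cv2.morphologyEx(((I>60)&(I<125)).astype(np.uint8)*255,cv2.MORPH_CLOSE,np.ones((21,21)))
    cir=cv2.HoughCircles(cv2.GaussianBlur(I,(5,5),1).astype(np.uint8),cv2.HOUGH_GRADIENT,1.5,30,param1=60,param2=15,minRadius=58,maxRadius=76)
    cx,cy,r=sorted(cir[0],key=lambda k:np.hypot(k[0]-200,k[1]-200))[0]
    yy,xx=np.mgrid[:N,:N];d=np.hypot(xx-cx,yy-cy)
    def pca(M):
        p=np.argwhere(M)[:,::-1]-[cx,cy]; w,v=np.linalg.eigh(np.cov(p.T)); return p,np.degrees(np.arctan2(-v[1,1],v[0,1]))%180,len(p)
    ps,sa,ns=pca((d<.8*r)&(I<(I[d<.8*r].min()+np.median(I[d<.8*r]))/2))
    ring=(d>r+6)&(d<r+50)
    I2=np.where(ring,I,0); th=100
    k,l,st,ce=cv2.connectedComponentsWithStats(((I2>th)).astype(np.uint8))
    c2=[(st[i,4],np.degrees(np.arctan2(cy-ce[i,1],ce[i,0]-cx)).round(1)) for i in range(1,k) if 150<st[i,4]<900]
    print("circle",cx,cy,r,"slot",round(sa,1),ns,"line cands",c2)
if __name__=="__main__":
    for f in sys.argv[1:]: ang(load(f))
E
python3 slot.py w6.pkl w7.pkl
```

```text
[-0.07   0.38   0.255] j6 1.406 -0.187 yaw 1.659 [ 0.4799 -0.0374  0.1306] [-1.7 -0.6  5. ]
circle 194.25 197.25 66.4 slot 36.7 1736 line cands [(np.int32(252), np.float64(35.7))]
circle 195.75 198.75 65.95 slot 86.9 1671 line cands []
```

arm_command([
  {"dx": 0.0,"dy": 0.0,"dz": 0.0,"rx": 0.0,"ry": 0.0,"rz": 0.0,"hand": 77},
  {"dx": 0.0,"dy": 0.0,"dz": 0.0,"rx": 0.0,"ry": 0.0,"rz": 0.0,"hand": 77},
  {"dx": 0.0,"dy": 0.0,"dz": 0.0,"rx": 0.0,"ry": 0.0,"rz": 0.0,"hand": 77},
  {"dx": 0.0,"dy": 0.0,"dz": -0.035,"rx": 0.0,"ry": 0.0,"rz": 0.0,"hand": 77},
  {"dx": 0.0,"dy": 0.0,"dz": -0.054,"rx": 0.0,"ry": 0.0,"rz": 0.0,"hand": 77},
  {"dx": 0.0,"dy": 0.0,"dz": -0.054,"rx": 0.0,"ry": 0.0,"rz": 0.0,"hand": 77},
  {"dx": 0.0,"dy": 0.0,"dz": -0.054,"rx": 0.0,"ry": 0.0,"rz": 0.0,"hand": 77},
])

```text
time: 23.2
position: [0.4791, -0.0373, 0.183]
tool_rot: [0.675, 0.738, -0.001, -0.0]
contact_force: [-0.6, -0.5, 0.1]
opening: 0.0598
finger_force: 0.0
```

```bash
sed -i 's/th=100/th=75/; s/r+6)&(d<r+50/r+9)\&(d<r+50/; s/150<st\[i,4\]<900/120<st[i,4]<3000/' slot.py; python3 -c "
from h import *
save(cam('wrist'),'w8.pkl')"; python3 slot.py w6.pkl w7.pkl w8.pkl
```

```text
circle 194.25 197.25 66.4 slot 36.7 1736 line cands [(np.int32(536), np.float64(35.6))]
circle 195.75 198.75 65.95 slot 86.9 1671 line cands [(np.int32(490), np.float64(-116.5))]
circle 198.75 198.75 67.0 slot 77.7 1743 line cands [(np.int32(479), np.float64(-127.6))]
```

Slip is still about one tooth (25°). The grip winds up by about 0.17 rad before the knob follows, so I regrip and turn further, watching for the drop.

arm_command([
  {"dx": 0.0,"dy": 0.0,"dz": 0.03,"rx": 0.0,"ry": 0.0,"rz": 0.0,"hand": 77},
  {"dx": 0.0,"dy": 0.0,"dz": 0.054,"rx": 0.0,"ry": 0.0,"rz": 0.0,"hand": 77},
  {"dx": 0.0,"dy": 0.0,"dz": 0.054,"rx": 0.0,"ry": 0.0,"rz": 0.0,"hand": 77},
  {"dx": 0.0,"dy": 0.0,"dz": 0.054,"rx": 0.0,"ry": 0.0,"rz": 0.0,"hand": 255},
  {"dx": 0.0,"dy": 0.0,"dz": 0.054,"rx": 0.0,"ry": 0.0,"rz": 0.0,"hand": 255},
  {"dx": 0.0,"dy": 0.0,"dz": 0.054,"rx": 0.0,"ry": 0.0,"rz": 0.0,"hand": 255},
  {"dx": 0.0,"dy": 0.0,"dz": 0.054,"rx": 0.0,"ry": 0.0,"rz": 0.0,"hand": 255},
], force=80)

```text
time: 24.12
position: [0.48, -0.0374, 0.1306]
tool_rot: [0.675, 0.738, 0.0, 0.0]
contact_force: [-1.3, 0.1, 5.6]
opening: 0.0362
finger_force: 80.1
```

arm_command([
  {"dx": 0.0,"dy": 0.0,"dz": 0.0,"rx": 0.0,"ry": 0.0,"rz": 0.1,"hand": 255},
  {"dx": 0.0,"dy": 0.0,"dz": 0.0,"rx": 0.0,"ry": 0.0,"rz": 0.2,"hand": 255},
])

```text
time: 24.38
position: [0.4799, -0.0374, 0.1306]
tool_rot: [0.746, 0.666, 0.0, 0.001]
contact_force: [-1.3, -0.4, 4.5]
opening: 0.0361
finger_force: 79.9
```

```bash
python3 q.py
```

```text
[-0.061  0.354  0.248] j6 1.607 -0.367 yaw 1.458 [ 0.4799 -0.0374  0.1306] [-1.3 -0.4  4.5]
```

arm_command([
  {"dx": 0.0,"dy": 0.0,"dz": 0.0,"rx": 0.0,"ry": 0.0,"rz": 0.1,"hand": 255},
])

```text
time: 24.5
position: [0.48, -0.0374, 0.1306]
tool_rot: [0.778, 0.628, 0.0, 0.001]
contact_force: [-1.7, 0.4, 5.0]
opening: 0.0363
finger_force: 79.9
```

```bash
python3 q.py
```

```text
[-0.02   0.378  0.301] j6 1.707 -0.36 yaw 1.358 [ 0.48   -0.0374  0.1306] [-1.7  0.4  5. ]
```

arm_command([
  {"dx": 0.0,"dy": 0.0,"dz": 0.0,"rx": 0.0,"ry": 0.0,"rz": 0.08,"hand": 255},
])

```text
time: 24.62
position: [0.48, -0.0374, 0.1306]
tool_rot: [0.803, 0.596, 0.0, 0.001]
contact_force: [-1.4, -1.0, 5.5]
opening: 0.0358
finger_force: 79.9
```

```bash
python3 q.py
```

```text
[-0.021  0.263  0.231] j6 1.786 -0.196 yaw 1.278 [ 0.48   -0.0374  0.1306] [-1.4 -1.   5.5]
```

arm_command([
  {"dx": 0.0,"dy": 0.0,"dz": 0.0,"rx": 0.0,"ry": 0.0,"rz": 0.1,"hand": 255},
])

```text
time: 24.75
position: [0.48, -0.0374, 0.1306]
tool_rot: [0.832, 0.555, 0.0, 0.001]
contact_force: [-1.6, -0.2, 5.9]
opening: 0.0358
finger_force: 79.9
```

```bash
python3 q.py
```

```text
[0.014 0.294 0.315] j6 1.886 -0.38 yaw 1.178 [ 0.48   -0.0374  0.1306] [-1.6 -0.2  5.9]
```

arm_command([
  {"dx": 0.0,"dy": 0.0,"dz": 0.0,"rx": 0.0,"ry": 0.0,"rz": 0.1,"hand": 255},
])

```text
time: 24.88
position: [0.4802, -0.0374, 0.1307]
tool_rot: [0.859, 0.513, 0.0, 0.001]
contact_force: [-0.3, 1.3, 5.0]
opening: 0.0359
finger_force: 80.0
```

```bash
python3 q.py; python3 -c "
from h import *
save(cam('top'),'t9.pkl');save(cam('wrist'),'w9.pkl')"; python3 slot.py t9.pkl w9.pkl
```

```text
[-0.04   0.319 -0.045] j6 1.987 -0.718 yaw 1.077 [ 0.4802 -0.0374  0.1307] [-0.3  1.3  5. ]Traceback (most recent call last):
  File "slot.py", line 22, in <module>
    for f in sys.argv[1:]: ang(load(f))
                           ~~~^^^^^^^^^
  File "slot.py", line 11, in ang
    cx,cy,r=sorted(cir[0],key=lambda k:np.hypot(k[0]-200,k[1]-200))[0]
                   ~~~^^^
TypeError: 'NoneType' object is not subscriptable
```

The moment dropped again (-0.045), so that is the second click. I release, rise clear and check.

arm_command([
  {"dx": 0.0,"dy": 0.0,"dz": 0.0,"rx": 0.0,"ry": 0.0,"rz": 0.0,"hand": 77},
  {"dx": 0.0,"dy": 0.0,"dz": 0.0,"rx": 0.0,"ry": 0.0,"rz": 0.0,"hand": 77},
  {"dx": 0.0,"dy": 0.0,"dz": 0.0,"rx": 0.0,"ry": 0.0,"rz": 0.0,"hand": 77},
  {"dx": 0.0,"dy": 0.0,"dz": -0.035,"rx": 0.0,"ry": 0.0,"rz": 0.0,"hand": 77},
  {"dx": 0.0,"dy": 0.0,"dz": -0.054,"rx": 0.0,"ry": 0.0,"rz": 0.0,"hand": 77},
  {"dx": 0.0,"dy": 0.0,"dz": -0.054,"rx": 0.0,"ry": 0.0,"rz": 0.0,"hand": 77},
  {"dx": 0.0,"dy": 0.0,"dz": -0.054,"rx": 0.0,"ry": 0.0,"rz": 0.0,"hand": 77},
])

```text
time: 25.85
position: [0.479, -0.0373, 0.1829]
tool_rot: [0.858, 0.514, -0.001, -0.0]
contact_force: [0.2, 0.6, -0.0]
opening: 0.0595
finger_force: 0.0
```

```bash
python3 -c "
from h import *
save(cam('wrist'),'w10.pkl')"; python3 q.py; python3 slot.py w8.pkl w10.pkl
```

```text
[-0.045  0.05   0.024] j6 1.984 -0.0 yaw 1.08 [ 0.4787 -0.0372  0.1827] [-0.1  0.7  0.6]
circle 198.75 198.75 67.0 slot 77.7 1743 line cands [(np.int32(479), np.float64(-127.6))]
circle 197.25 198.75 67.3 slot 63.7 1699 line cands [(np.int32(473), np.float64(-164.1))]
```

Slip is 47.8° = 0.83 rad: exactly two clicks. I rise clear and hand in.

arm_command([
  {"dx": 0.0,"dy": 0.0,"dz": -0.04,"rx": 0.0,"ry": 0.0,"rz": 0.0,"hand": 77},
  {"dx": 0.0,"dy": 0.0,"dz": -0.08,"rx": 0.0,"ry": 0.0,"rz": 0.0,"hand": 77},
  {"dx": 0.0,"dy": 0.0,"dz": -0.08,"rx": 0.0,"ry": 0.0,"rz": 0.0,"hand": 77},
  {"dx": 0.0,"dy": 0.0,"dz": -0.08,"rx": 0.0,"ry": 0.0,"rz": 0.0,"hand": 77},
])

```text
time: 26.4
position: [0.4789, -0.0372, 0.2625]
tool_rot: [0.858, 0.514, -0.001, -0.001]
contact_force: [0.1, 0.3, -0.4]
opening: 0.0597
finger_force: 0.0
```

```bash
python3 -c "
from rig import robot
print(robot.close_job())"
```

```text
the job is handed in; nothing more can be done
None
```

I handed the job in at about 26 s: the large button is on the middle of the sampling plate to within about 1 mm, the pressure arm is against its stop, the ratchet slipped two clicks (0.83 rad measured), and the gripper is clear; the hand-in returned no verdict.

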